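# Clip a clay tile into the carving board

## Task

Fix the small clay tile in the carving board so that it cannot shift while it is being carved. With one fingertip press the thumb tail of the board's spring clip down and keep it down, so that the clip's lip stands clear above the tile, while the other fingertip pushes the tile along its channel beneath the lip, fully home against the stop; then let the clip close on the tile. Only push the tile, never pick it up, and leave the tools and jars where they are.

Things in the scene. Friction and masses are not known exactly. Their poses are not given: they have to be found in the camera images.
- carving_board: Plywood carving board, 240 x 150 x 12 mm, fixed to the bench. Origin: centre of its underside. Its x runs along the channel towards the clip (the way the tile is pushed), y across, z up; all x, y, z in these notes are in this frame. A carving tool lies on the board outside the channel at -y; a small pot (35 mm tall) stands at +y, near the -x end.
- channel (a point): Point on the bed's top in the middle of the channel, at x = -50, y = 0, z = 22 mm of the board. The wooden bed, 80 mm wide, runs from x = -115 to +50 mm, its top at z = 22 mm. On it two dark battens, 6 mm tall and 53 mm apart inside, from x = -115 to +10 mm, form the channel.
- tile_stop (a point): Point on the stop's face, in the middle of the channel at the height of the bed's top: x = 52, y = 0, z = 22 mm of the board. The tile's leading edge belongs here. The stop is the upturned front of the clip's steel base and is 7 mm taller than the bed.
- tile: Flat clay tile, loose, 38 mm (its x, along the channel) x 50 mm (y) x 9 mm thick, blue-grey top with pale carved lines, about 35 g. Origin: centre of its underside, z up. It starts lying in the channel within a few degrees of straight, its front edge 9 to 50 mm short of the closed lip. Fully home against the stop its origin is at x = 33 mm of the board.
- clip (a joint): Angle (rad) of the spring clip, a steel lever: 0 closed, up to 0.85 as the tail is pressed down. Its lip rises with it: closed, 1.5 mm above the bed and barring the way; 0.41, at the height of the tile's top (it rests there on a tile); 0.54, 2 mm clear above the tile; 0.7, 4.5 mm clear. The spring closes it: at 0.7 it takes about 8 N on the tail 14 mm behind the hinge, less farther out.
- clip_lip (a point): Middle of the clip's rolled lip, a bar along y, 50 mm wide and 5 mm in diameter; the point is on its axis and moves with the clip. Closed, it is at x = 41, z = 26 mm of the board, so the lip's front is at x = 38.5 mm. Held open at 0.7, the clip's highest part is its deck, 22 mm above the bed, between x = 43 and 59 mm.
- clip_hinge (a point): Middle of the clip's hinge axis, which lies along y at x = 60, z = 25 mm of the board (3 mm above the bed's top). It turns between two ears at y = +-28.5 mm, 9 mm taller than the bed. Behind the hinge (+x) there is only the tail, above the board's base (top at z = 12 mm).
- clip_tail (a point): Mid-point of the upper face of the clip's thumb tail, 22 mm from the hinge axis; moves with the clip. The tail is a smooth flat steel tab 40 mm wide (y), reaching 37 mm behind (+x of) the hinge. Closed, it slopes up from the hinge at 0.65 rad, its end 27 mm above the bed; at joint 0.65 it is level, its face 4.4 mm above the bed's top, lower than the tile's top. A fingertip may slide along it.

How it is judged:
By the outcome, as a careful person would: the job done as asked, in the order asked, and still so for the second after the job is handed in, with the robot touching nothing.
It also fails if it takes over 45 s, if anything falls off the work surface, if the arm or the gripper's body presses on something with over 40 N, if the wrist force passes 120 N, or if a joint passes its speed limit or range.

## Robot

A 7-joint arm with a two-finger parallel gripper is mounted at the origin on the work surface. World frame = base frame: x ahead of the robot, y to its left, z up, the work surface at z = 0. Lengths are in mm, angles in rad, forces in N, time in s.
With the tool pointing down it reaches from about 425 to 975 mm from the base axis. Payload 16.7 kg.
Tool frame: the origin (TCP) lies on the centre line of the jaws, within the pads' length; the fingertips stand 8 mm ahead of it and the grasp point (between the pads) lies 11 mm behind it (r.tip_extent is the distance from the TCP to the fingertips, in mm); z points along the fingers, y is the direction in which the jaws open and shut (so a half turn about z gives the same grasp; the last joint's range is limited). The gripper opens to 85 mm and grips with 20 to 120 N. Pads are 22 mm wide; open, the fingers measure 114 mm over their backs; the gripper's body (76 mm by 85 mm) begins 54 mm behind the grasp point. The pads swing forward as they close: fully open they stand 13 mm farther back than shut.
Start: joints at [1.008, 0.426, 0.074, 1.606, -0.034, 1.111, -0.067], TCP at [271.377, -618.006, 239.302] pointing down, gripper open.
Joint ranges: [-2.85, 2.85], [-0.5, 2.14], [-1.23, 1.37], [0.21, 2.46], [-1.02, 4.16], [0.16, 2.05], [-2.73, 2.73]. Speed limits (rad/s): [1.89, 1.89, 2.39, 2.39, 3.01, 3.01, 3.01].

## Interface

Orientations are given as [roll, pitch, yaw] about the fixed x, y, z axes, in that order (R = Rz(yaw) Ry(pitch) Rx(roll)).
In Python, from rig import r, camera, get_calibration, workorder, spotter gives the robot as it stands.
- The arm moves only by the tool drive_tool, never from a script. Its argument "moves" is a list of rows, each a list of 7 numbers: the shift along the tool's x, y, z in m, then the turn, a rotation vector about the tool's x, y, z in degrees, then the finger opening in m, from 0 to 0.0854. A call has exactly 10 rows; each row shifts and turns the pose as measured when the row begins, along the tool's axes as they then stand; what a row does not reach is not made up. A row lasts 1/8 s, in which the tool goes at most 62.5 mm and 10.7 degrees, less where a joint would pass 70% of its speed; a pose out of reach is approached as far as the arm can. A call is refused whole if a number of a shift passes 0.0625 or a number of a turn 10.7, either way. A call with a gripper value outside its range is refused whole. The fingers move at their own pace and stop on an object; "newtons" is the grip in N (left out, the last holds). Time passes only in rows, so rows that do not move let the fingers close, or fill a call up. It gives the time, the measured TCP pose, the force and the opening at its end, in the units of the state.
- r.state(): the state, without advancing time (a new reading comes with each control period).
- camera(name): name is "scene" or "top" or "wrist"; returns (picture, depth): 480x640x3 uint8, red, green, blue; 480x640 float32, mm along the optical axis (not along the pixel's ray), 0 where there is no reading.
- get_calibration(name): a dict with "fx", "fy", "cx", "cy" (pixels), "k1" (the pictures are not rectified: a ray, as slopes to the right and down, at radius r is drawn at 1 + k1 r^2 times it, then the intrinsics apply), "R" (3x3) and "t" (3): a world point X has camera coordinates R X + t; the wrist camera has in their place "hand_eye" (4x4, takes a point from camera to tool coordinates, whose origin is the TCP and whose axes are the flange's). Camera axes: x right, y down, z forward; pixel columns grow to the right and rows downward; lengths in mm; the calibration is good to about 2 mm. A picture is of the moment at which its call begins: read the wrist's pose just before it. get_calibration takes no time and is no camera call.
- workorder.close_job(): hands the job in, once; it reports no verdict.
Trained networks look in the newest picture that a camera, given by its name, has taken for a name from the list of things; names that differ only in an ending like _2 or _b are one class to them, and where a whole thing is asked for, a point or a joint stands for the part that bears it (a point fixed in the world has none). Each returns a list of dicts, best first, with "conf" (0 to 1); they miss things now and then, are a little off and sometimes report something else, mostly with a low value. They report only what shows in the picture. A call takes as long as a camera call.
- spotter.masks_of(name, camera): "pixels" (480x640 bool, what is visible of it).
- spotter.pinpoint(name, camera): "point" ([x, y, z] in mm, in the coordinates of the camera as it stood for that picture, good to about 4 mm: a listed point, or the origin of a listed thing).
The state is a dict: "time_s": time; "joints": joint angles; "joint_velocities": joint speeds; "joint_efforts": joint torques, N m; "eef_pos": TCP position; "eef_rot": TCP orientation; "ft_force": force on the tool from outside, world axes, zero at the start; "moment": the same for the moment, N m; "gripper_width": finger opening in mm.
Only numpy, scipy, OpenCV 4.12 (cv2) and the standard library are available. Lean on these libraries where they do the work, as an engineer would, in place of code of your own. Each camera call takes 0.05 s, during which the arm holds its last target.

## Working session

There is one attempt and no reset: what is moved stays moved. The work goes in short steps, Python scripts to look and compute and a tool call to move; the robot and the scene stay as the last step left them, time stands still between calls to the robot, and variables do not carry over. Pictures are saved under pics/ and viewed, and the job is handed in when it is done.

Besides the shell and the picture viewer there is one more tool, called after "Emit:" as a command line: name --pt "numbers of a row" for each row, then --argument value for the rest. drive_tool: Moves the arm, as the interface text tells. Its arguments: {"type":"object","properties":{"moves":{"type":"array","items":{"type":"array","items":{"type":"number"}}},"newtons":{"type":"number"}},"required":["moves"]}

```bash
ls; mkdir -p pics; python3 - <<'E'
from rig import r,camera,get_calibration,spotter
import cv2,numpy as np
print(r.state(), r.tip_extent)
for n in ("scene","top","wrist"):
    p,d=camera(n); cv2.imwrite(f"pics/{n}0.png",p[:,:,::-1]); np.save(f"pics/{n}0d.npy",d)
    print(n,get_calibration(n))
    for t in ("carving_board","channel","tile_stop","tile","clip","clip_lip","clip_hinge","clip_tail"):
        try:
            for q in spotter.pinpoint(t,n)[:2]:
                P=np.array(q["point"]); c=get_calibration(n)
                W=np.array(c["R"]).T@(P-np.array(c["t"])) if "R" in c else P
                print(t,round(q["conf"],2),W.round(1))
        except Exception as e: print(t,e)
print(r.state()["time_s"])
E
```

```text
pics
{'time_s': 0.0, 'joints': array([ 1.00752056,  0.42675235,  0.07382861,  1.60660591, -0.03411439,
        1.11079859, -0.06713132]), 'joint_velocities': array([ 0.00251606, -0.00013299,  0.00225699, -0.00046932,  0.00130554,
       -0.00139351,  0.00029138]), 'joint_efforts': array([-1.91497849e-03, -9.49868846e+01,  3.75980034e+00, -4.63513541e+01,
        1.89588871e-02,  1.03621025e-02, -3.45516128e-05]), 'eef_pos': array([ 271.22736929, -617.67552751,  238.59682661]), 'eef_rot': array([-3.14028938e+00,  7.61284305e-05,  4.13726757e-01]), 'ft_force': array([ 0.32613555,  0.52753612, -0.13529145]), 'moment': array([-0.00987428, -0.03745305, -0.02068624]), 'gripper_width': 85.4920036277956} 8.0
scene {'fx': 610.7630127054451, 'fy': 610.7630127054451, 'cx': 321.05811556663974, 'cy': 239.1067657827561, 'k1': 0.0638679856212904, 'R': array([[-0.57035608,  0.8213956 , -0.00179251],
       [ 0.6909666 ,  0.47860727, -0.54175663],
       [-0.44413861, -0.31023275, -0.84053348]]), 't': array([ 314.27738745, -395.66221632, 1032.37823607])}
carving_board 0.97 [595.6  67.7  -2.9]
channel
[... 873 characters left out ...]
e, tile_stop
clip_lip 0.6 [583.7 110.4  27.7]
clip_hinge 0.84 [577.1 126.9  24.7]
clip_tail 0.58 [579.1 139.7  37.1]
wrist {'fx': 355.85973353079424, 'fy': 355.85973353079424, 'cx': 323.2794249377475, 'cy': 237.2300031577576, 'k1': -0.016217849645879343, 'hand_eye': array([[ 3.54386036e-04, -9.44573071e-01, -3.28301064e-01,
         8.55244551e+01],
       [ 9.99999627e-01,  7.61404298e-05,  8.60386197e-04,
         1.56923281e+00],
       [-7.87700648e-04, -3.28301246e-01,  9.44572745e-01,
        -1.34351910e+02],
       [ 0.00000000e+00,  0.00000000e+00,  0.00000000e+00,
         1.00000000e+00]])}
clip it knows: carving_board, channel, clip_hinge, clip_lip, clip_tail, tile, tile_stop
1.2
```

View pics/scene0.png

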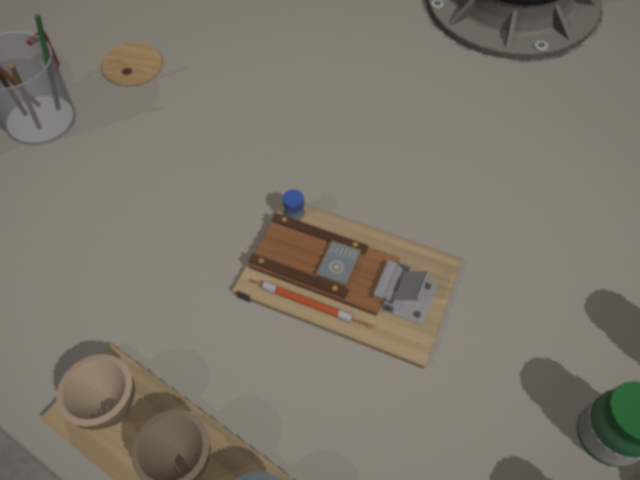

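View pics/top0.png

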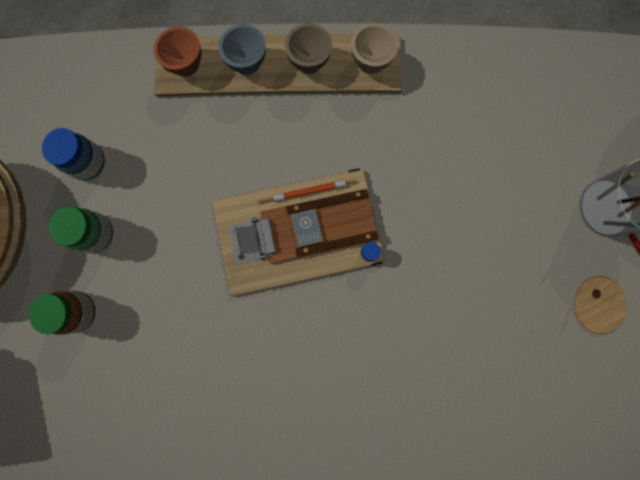

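The scene view shows the board at about (350,280) with the tile at (340,262) and the clip at (400,285). The pot is at (293,203). The top view agrees: tile at (307,226), clip at (255,240). The board's x axis points roughly along world +y, so I'll move above it for a wrist view.

Emit:
drive_tool --pt "0.03 -0.04 0 0 0 6 0.085" --pt "0.035 -0.045 0 0 0 6 0.085" --pt "0.037 -0.049 0 0 0 0 0.085" --pt "0.037 -0.049 0 0 0 0 0.085" --pt "0.037 -0.049 0 0 0 0 0.085" --pt "0.037 -0.049 0 0 0 0 0.085" --pt "0.037 -0.049 0 0 0 0 0.085" --pt "0.037 -0.049 0 0 0 0 0.085" --pt "0.037 -0.049 0 0 0 0 0.085" --pt "0.037 -0.049 0 0 0 0 0.085" --newtons 20

```text
time_s: 2.45
eef_pos: [519.7, -66.2, 240.1]
eef_rot: [3.137, -0.004, 0.189]
ft_force: [0.8, -0.9, 0.7]
gripper_width: 84.8
```

Emit:
drive_tool --pt "0.024 -0.031 0.02 0 0 0 0.085" --pt "0.024 -0.031 0.02 0 0 0 0.085" --pt "0.024 -0.031 0.02 0 0 0 0.085" --pt "0.022 -0.03 0.015 0 0 0 0.085" --pt "0 0 0 0 0 0 0.0" --pt "0 0 0 0 0 0 0.0" --pt "0 0 0 0 0 0 0.0" --pt "0 0 0 0 0 0 0.0" --pt "0 0 0 0 0 0 0.0" --pt "0 0 0 0 0 0 0.0"

```text
time_s: 3.7
eef_pos: [592.9, 79.1, 165.0]
eef_rot: [3.137, -0.008, 0.192]
ft_force: [-0.1, 0.1, 0.5]
gripper_width: -0.2
```

```bash
cat > h.py <<'E'
from rig import r,camera,get_calibration,spotter
import cv2,numpy as np
from scipy.spatial.transform import Rotation as Ro
def toolT():
    s=r.state(); T=np.eye(4); T[:3,:3]=Ro.from_euler('xyz',s["eef_rot"]).as_matrix(); T[:3,3]=s["eef_pos"]; return T
def camT(n,T=None):
    c=get_calibration(n)
    if "R" in c:
        R=np.array(c["R"]);t=np.array(c["t"]); W=np.eye(4);W[:3,:3]=R.T;W[:3,3]=-R.T@t; return W
    return T@np.array(c["hand_eye"])
def unproj(n,uv,z,W):
    c=get_calibration(n);K=np.array([[c["fx"],0,c["cx"]],[0,c["fy"],c["cy"]],[0,0,1]])
    p=cv2.undistortPoints(np.float64(uv).reshape(-1,1,2),K,np.array([c["k1"],0,0,0,0.]))[:,0]
    P=np.c_[p*np.reshape(z,(-1,1)),np.reshape(z,-1)]
    return P@W[:3,:3].T+W[:3,3]
def look(n,tag,names):
    T=toolT(); p,d=camera(n); W=camT(n,T)
    cv2.imwrite(f"pics/{tag}.png",p[:,:,::-1]); np.savez(f"pics/{tag}.npz",p=p,d=d,W=W)
    out={}
    for t in names:
        for q in spotter.pinpoint(t,n)[:2]:
            P=W[:3,:3]@np.array(q["point"])+W[:3,3]; out.setdefault(t,P); print(t,round(q["conf"],2),P.round(1))
    return p,d,W,out
E
python3 - <<'E'
from h import *
print(r.state())
look("wrist","w1",("channel","tile","clip_lip","clip_hinge","clip_tail","tile_stop"))
E
```

```text
{'time_s': 3.7, 'joints': array([-0.00261691,  0.39096081, -0.30185589,  1.84393789,  0.15020069,
        0.92028937, -1.75266431]), 'joint_velocities': array([ 0.00233238, -0.00302555,  0.00120841,  0.00041174, -0.00076243,
       -0.00019496,  0.00184466]), 'joint_efforts': array([ 5.21379034e-02, -8.54693055e+01, -3.67926031e+00, -4.10791183e+01,
        5.58668899e-02, -3.85290803e-02,  7.60967723e-04]), 'eef_pos': array([592.86221542,  79.07316551, 165.04380043]), 'eef_rot': array([ 3.13650402, -0.00834601,  0.19154388]), 'ft_force': array([-0.05751132,  0.12072616,  0.51728462]), 'moment': array([-0.04516618, -0.0156335 ,  0.01331052]), 'gripper_width': -0.22503259857168187}
channel 0.96 [605.   22.1  22.2]
tile 0.92 [596.9  59.4  21.1]
clip_lip 0.85 [587.4 108.9  24.2]
clip_tail 0.83 [580.2 146.6  39.9]
tile_stop 0.79 [586.2 117.2  17.3]
```

View pics/w1.png

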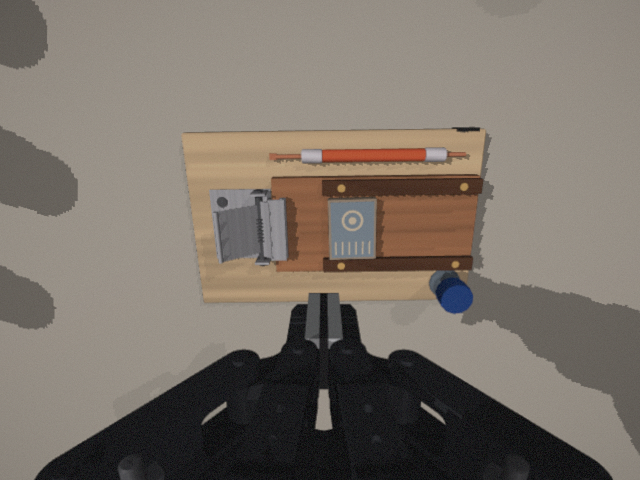

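The wrist view is clear. The tile spans (328–377, 199–261), the lip is at about x = 285 px, and the tail spans (215–258, 205–262). The battens look level in the picture. Next I'll get metric poses from the pixels and depth.

```bash
python3 - <<'E'
from h import *
f=np.load("pics/w1.npz");d=f["d"];W=f["W"]
uv={"bTL":(186,135),"bTR":(480,133),"bBL":(207,299),"battT_L":(325,187),"battT_R":(479,186),"battB_L":(326,264),"battB_R":(469,264),
"tTL":(330,201),"tTR":(375,200),"tBL":(331,258),"tBR":(375,258),"bed":(420,225),"bed2":(305,230),"lipT":(284,203),"lipB":(284,258),"tailTL":(220,208),"tailBL":(222,258),"bedT":(278,181),"bedB":(281,268),"bench":(100,350)}
for k,(u,v) in uv.items():
    z=np.median(d[v-1:v+2,u-1:u+2]); print(k,z.round(1),unproj("wrist",[(u,v)],[z],W)[0].round(1))
# batten directions
def n(a): return a/np.linalg.norm(a)
# mask-based: dark battens
g=cv2.cvtColor(f["p"],cv2.COLOR_RGB2GRAY)
im=cv2.resize(f["p"][110:320,170:500,::-1],None,fx=2.4,fy=2.4,interpolation=cv2.INTER_CUBIC);cv2.imwrite("pics/w1c.png",im)
E
```

```text
bTL 276.7 [643.3 195.6  11.7]
bTR 277.3 [688.6 -29.8  12. ]
bBL 322.6 [502.7 166.8  11.8]
battT_L 274.9 [626.4  81.9  27.2]
battT_R 274.9 [650.  -35.1  27.7]
battB_L 294.6 [563.7  68.8  28.2]
battB_R 295.6 [585.9 -48.3  27.9]
tTL 275.0 [617.   76.2  30.6]
tTR 274.5 [624.5  42.2  31.1]
tBL 289.6 [570.9  66.1  31.2]
tBR 292.6 [576.7  30.2  28.6]
bed 290.8 [609.5  -0.7  21.9]
bed2 291.4 [587.5  90.9  22.1]
lipT 278.5 [608.  111.   27.5]
lipB 288.1 [564.2 103.6  32.4]
tailTL 293.6 [590.4 163.1  13.7]
tailBL 270.8 [561.9 149.5  48.1]
bedT 278.5 [623.1 118.7  21.9]
bedB 302.9 [550.  105.   21.3]
bench 353.3 [4.178e+02 2.703e+02 2.000e-01]
```

View pics/w1c.png

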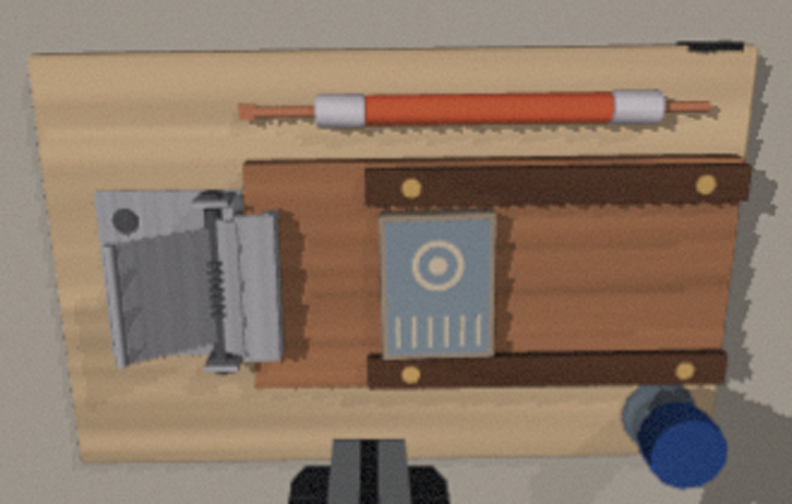

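```bash
python3 - <<'E'
from h import *
f=np.load("pics/w1.npz");d=f["d"];W=np.array(get_calibration("wrist")["hand_eye"])
for v in (293,295,298,301,305,308,312,316,322,330,340,355):
    us=[u for u in range(280,370,3) if 0<d[v,u]<250]
    if us:
        P=unproj("wrist",[(u,v) for u in us],[d[v,u] for u in us],W); print(v,us[0],us[-1],P[0].round(1),P[len(P)//2].round(1),P[-1].round(1))
E
```

```text
293 310 337 [11.8 -4.3  4.6] [11.8  2.2  4.6] [11.9  7.5  4.3]
295 310 337 [11.7 -4.3  2.8] [12.   2.2  2.3] [11.7  7.4  2.9]
298 310 337 [12.4 -4.1 -1. ] [12.1  2.2 -0.5] [12.2  7.3 -0.6]
301 310 337 [12.4 -4.  -3.6] [12.4  2.2 -3.6] [11.9  7.2 -2.6]
305 298 349 [ 8.6 -9.3 -0.2] [11.7  2.2 -5.7] [ 7.7 12.6  1.3]
308 295 352 [  7.8 -10.5  -1.4] [11.8  2.2 -8.1] [ 8.2 13.6 -2.1]
312 292 355 [  8.4 -11.5  -5.7] [ 12.    2.1 -11.5] [ 8.4 14.6 -5.6]
316 292 355 [  8.1 -11.3  -8.2] [ 12.1   2.1 -14.7] [ 8.2 14.4 -8.4]
322 292 355 [  7.8 -10.9 -12.2] [ 12.6   2.1 -19.6] [  8.3  14.  -12.9]
330 289 358 [  8.3 -11.5 -18.5] [ 12.2   2.1 -24.3] [  7.5  14.8 -17.3]
340 289 358 [  7.9 -11.  -24.2] [ 11.2   2.1 -28.8] [  8.2  14.1 -24.6]
355 280 367 [ 13.  -12.4 -39.3] [  5.4   2.1 -29.5] [ 13.4  15.4 -39.9]
```

```bash
cat >> h.py <<'E'
B=np.deg2rad(101.2);U=np.array([np.cos(B),np.sin(B)]);V=np.array([-np.sin(B),np.cos(B)]);OU,OV=-47.2,-596.6
def b2w(x,y,z): return np.r_[(OU+x)*U+(OV+y)*V,z]
def w2b(P): P=np.array(P); return np.array([P[:2]@U-OU,P[:2]@V-OV,P[2]])
def to(x,y,z):
    T=toolT(); Rt=Ro.from_euler('xyz',[np.pi,0,B-np.pi/2]).as_matrix()
    d=b2w(x,y,z)-T[:3,3]
    print("now board",w2b(T[:3,3]).round(1),"shift tool mm",(T[:3,:3].T@d).round(1),"in target axes",(Rt.T@d).round(1),"turn deg",np.rad2deg(Ro.from_matrix(T[:3,:3].T@Rt).as_rotvec()).round(2))
E
python3 -c "
from h import *
to(-48,0,60);to(-48,0,33)"
```

```text
now board [ 10.1  -0.4 164.8] shift tool mm [ -1.   57.6 105. ] in target axes [ -0.4  58.1 104.8] turn deg [ 0.28 -0.46 -0.19]
now board [ 10.1  -0.4 164.8] shift tool mm [ -1.2  57.4 132. ] in target axes [ -0.4  58.1 131.8] turn deg [ 0.28 -0.46 -0.19]
```

Emit:
drive_tool --pt "0 0.029 0 0.28 -0.46 -0.19 0" --pt "0 0.029 0.02 0 0 0 0" --pt "0 0 0.04 0 0 0 0" --pt "0 0 0.04 0 0 0 0" --pt "0 0 0.015 0 0 0 0" --pt "0 0 0.005 0 0 0 0" --pt "0 0 0 0 0 0 0" --pt "0 0 0 0 0 0 0" --pt "0 0 0 0 0 0 0" --pt "0 0 0 0 0 0 0"

```text
time_s: 5.3
eef_pos: [608.0, 22.1, 46.9]
eef_rot: [3.141, -0.008, 0.197]
ft_force: [0.2, -0.1, 0.1]
gripper_width: -0.1
```

```bash
python3 -c "
from h import *
to(-48,0,33)
look('wrist','w2',('tile','clip_lip'))
to(-48,0,33)"
```

```text
now board [-49.3  -4.2  46.9] shift tool mm [-4.3 -1.3 13.9] in target axes [-4.2 -1.3 13.9] turn deg [ 0.04 -0.44  0.08]
tile 0.59 [594.3  56.6  20. ]
clip_lip 0.65 [588.9 109.   24.7]
now board [-49.3  -3.9  46.5] shift tool mm [-4.  -1.3 13.5] in target axes [-3.9 -1.3 13.5] turn deg [ 0.04 -0.41  0.08]
```

View pics/w2.png

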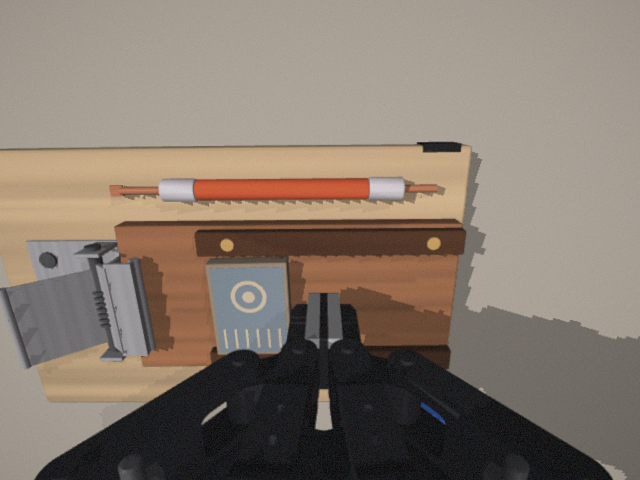

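Finger tips are at (324,300), just behind the tile's rear edge (x≈289 px). Lowering, then pre-pushing the tile to just short of the closed lip.

Emit:
drive_tool --pt "-0.004 0 0.007 0 -0.4 0 0" --pt "0 0 0.006 0 0 0 0" --pt "0 0 0 0 0 0 0" --pt "0 -0.006 0 0 0 0 0" --pt "0 -0.006 0 0 0 0 0" --pt "0 -0.006 0 0 0 0 0" --pt "0 -0.006 0 0 0 0 0" --pt "0 -0.006 0 0 0 0 0" --pt "0 0 0 0 0 0 0" --pt "0 0 0 0 0 0 0"

```text
time_s: 6.7
eef_pos: [597.1, 53.4, 32.4]
eef_rot: [3.141, 0.001, 0.198]
ft_force: [0.5, -0.3, 1.5]
gripper_width: -0.1
```

```bash
python3 -c "
from h import *
to(-12,0,33)
look('wrist','w3',('tile','clip_lip'))"
```

```text
now board [-16.4   0.5  32.4] shift tool mm [ 0.5 -4.4 -0.6] in target axes [ 0.5 -4.4 -0.6] turn deg [0.02 0.04 0.13]
tile 0.75 [591.9  86.9  20.7]
clip_lip 0.88 [590.5 108.6  22.9]
```

View pics/w3.png

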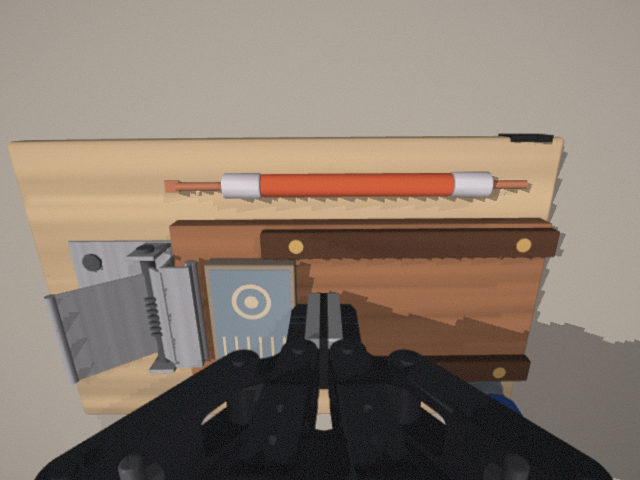

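The tile's front edge (x≈205 px) now stands a few mm short of the lip (≈200 px), still square. I'll lift, open the fingers and move above the working position.

Emit:
drive_tool --pt "0 0.002 -0.015 0 0 0 0" --pt "0 0 -0.025 0 0 0 0.077" --pt "0 -0.022 -0.015 0 0 0 0.077" --pt "0 -0.022 0 0 0 0 0.077" --pt "0 -0.006 0 0 0 0 0.077" --pt "0 0 0 0 0 0 0.077" --pt "0 0 0 0 0 0 0.077" --pt "0 0 0 0 0 0 0.077" --pt "0 0 0 0 0 0 0.077" --pt "0 0 0 0 0 0 0.077"

```text
time_s: 8.1
eef_pos: [588.0, 100.3, 92.5]
eef_rot: [3.141, -0.0, 0.195]
ft_force: [-0.4, -0.0, -0.5]
gripper_width: 77.4
```

```bash
python3 -c "
from h import *
print(r.state()['gripper_width'])
to(32.5,0,33)
p,d,W,o=look('wrist','w4',('tile','clip_lip'))
H=np.array(get_calibration('wrist')['hand_eye'])
for v in range(290,400,6):
    us=[u for u in range(0,640,2) if 0<d[v,u]<190]
    if us:
        a=[u for u in us if u<323];b=[u for u in us if u>=323]
        for L in (a,b):
            if L: 
                P=unproj('wrist',[(L[0],v),(L[-1],v)],[d[v,L[0]],d[v,L[-1]]],H); print(v,L[0],L[-1],P.round(1).tolist())
"
```

```text
77.35895735019021
now board [31.4  0.4 92.5] shift tool mm [ 0.3 -1.1 59.5] in target axes [ 0.4 -1.1 59.5] turn deg [ 0.05 -0.01 -0.05]
tile 0.6 [589.  88.  20.]
clip_lip 0.63 [588.5 108.6  25.3]
308 212 232 [[12.4, -43.1, -9.3], [8.9, -36.8, -3.4]]
308 416 434 [[8.9, 40.4, -3.4], [12.5, 45.8, -9.4]]
314 208 232 [[12.3, -43.4, -13.6], [6.1, -37.0, -3.4]]
314 414 438 [[4.6, 40.5, -0.9], [12.3, 46.1, -13.7]]
320 194 232 [[8.3, -50.1, -11.5], [3.8, -37.0, -4.4]]
320 414 452 [[3.0, 40.1, -3.3], [8.6, 52.6, -12.1]]
326 190 234 [[8.5, -50.0, -16.2], [-0.7, -37.1, -2.0]]
326 414 456 [[0.3, 40.2, -3.6], [7.7, 53.3, -14.9]]
332 186 234 [[8.5, -50.1, -20.2], [-2.6, -36.8, -3.7]]
332 414 460 [[-2.1, 40.2, -4.5], [8.2, 53.0, -19.8]]
338 182 234 [[8.3, -50.3, -23.6], [-4.5, -36.6, -5.4]]
338 412 464 [[-6.3, 40.1, -2.8], [7.6, 53.5, -22.8]]
344 178 234 [[8.3, -50.4, -27.3], [-7.8, -37.0, -5.0]]
344 414 468 [[-6.5, 40.0, -6.8], [8.4, 53.1, -27.4]]
350 174 232 [[7.2, -51.2, -29.3], [-8.1, -37.0, -8.6]]
350 414 472 [[-9.5, 40.3, -6.8], [8.5, 53.1, -31.0]]
356 172 230 [[7.8, -50.2, -33.3], [-8.4, -37.0, -12.2]]
356 416 476 [[-9.4, 40.1, -11.0], [8.8, 53.0, -34.7]]
362 160 228 [[13.4, -49.1, -43.5], [-8.3, -36.8, -16.1]]
362 418 486 [[-8.7, 39.7, -15.6], [12.6, 52.4, -42.6]]
368 152 226 [[12.8, -50.8, -45.5], [-9.1, -37.0, -18.8]]
368 420 494 [[-9.3, 39.8, -18.6], [13.1, 53.3, -45.9]]
374 94 224 [[13.3, -66.5, -48.9], [-9.3, -37.0, -21.9]]
374 422 554 [[-9.3, 39.7, -22.0], [12.7, 70.4, -48.3]]
380 82 220 [[13.3, -68.4, -51.5], [-8.0, -37.1, -26.8]]
380 426 564 [[-7.8, 39.8, -27.0], [12.8, 71.7, -51.0]]
386 78 218 [[13.2, -68.1, -53.8], [-8.4, -37.1, -29.5]]
386 428 570 [[-8.2, 39.8, -29.7], [13.0, 71.7, -53.7]]
392 72 216 [[12.8, -68.7, -55.7], [-8.6, -37.1, -32.2]]
392 430 574 [[-8.8, 39.9, -32.0], [13.4, 70.9, -56.4]]
398 68 214 [[13.8, -67.4, -58.9], [17.9, -26.3, -62.9]]
398 432 580 [[18.1, 28.9, -63.2], [12.6, 71.8, -57.8]]
```

View pics/w4.png

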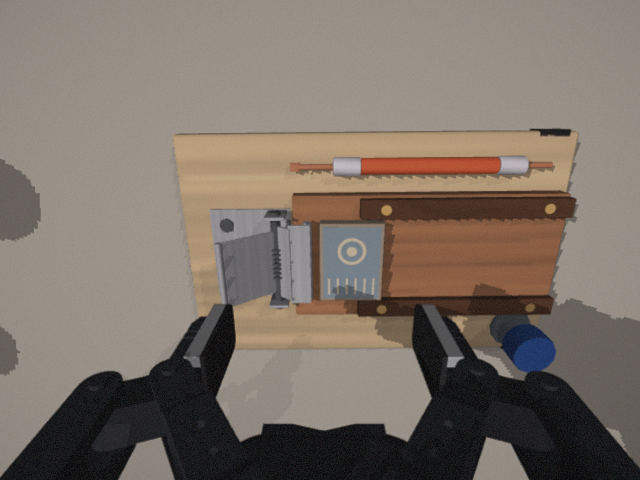

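```bash
python3 -c "
from h import *
f=np.load('pics/w4.npz');d=f['d'];H=np.array(get_calibration('wrist')['hand_eye'])
for n,uv in dict(rear=(382,255),rear2=(382,285),front=(322,255),lip=(309,255),lip2=(309,285),tailend=(222,260),tailend2=(226,295),hinge=(277,300)).items():
    z=np.median(d[uv[1]-1:uv[1]+2,uv[0]-1:uv[0]+2]); P=unproj('wrist',[uv],[z],H)[0]; print(n,z,P.round(1))
print(d[255,376:392].round(0),d[255,304:326].round(0),d[260,210:226].round(0))
"
```

```text
rear 211.18225 [ 6.6 36.4 61.6]
rear2 227.17706 [-17.5  39.1  70.2]
front 210.78358 [ 6.7  0.8 61.3]
lip 209.35081 [ 7.3 -6.9 60. ]
lip2 216.36584 [-12.6  -7.1  60.5]
tailend 193.48587 [ 10.6 -53.6  44.4]
tailend2 200.88167 [-10.9 -53.5  44.7]
hinge 225.32495 [-25.7 -27.8  65.5]
[212. 211. 211. 209. 211. 211. 211. 212. 221. 222. 221. 222. 222. 220.
 221. 221.] [208. 211. 210. 209. 209. 209. 215. 215. 221. 221. 220. 221. 220. 221.
 220. 221. 211. 211. 212. 210. 211. 211.] [233. 233. 232. 232. 233. 232. 231. 192. 193. 192. 193. 193. 193. 194.
 195. 194.]
```

Inner finger face B clears the tile's rear by about 3 mm and A stands over the tail. I'll lower straight down.

Emit:
drive_tool --pt "0 0 0.015 0 0 0 0.077" --pt "0 0 0.015 0 0 0 0.077" --pt "0 0 0.01 0 0 0 0.077" --pt "0 0 0.008 0 0 0 0.077" --pt "0 0 0.006 0 0 0 0.077" --pt "0 0 0.003 0 0 0 0.077" --pt "0 0 0.002 0 0 0 0.077" --pt "0 0 0 0 0 0 0.077" --pt "0 0 0 0 0 0 0.077" --pt "0 0 0 0 0 0 0.077"

```text
time_s: 9.5
eef_pos: [588.1, 101.6, 29.6]
eef_rot: [3.141, -0.001, 0.196]
ft_force: [-2.0, -1.5, 5.3]
gripper_width: 76.8
```

```bash
python3 -c "
from h import *
to(31.4,0,27.3);s=r.state();print(s['ft_force'],s['moment'])
look('scene','s5',('tile','clip_lip','clip_tail'))
p,d,W,o=look('wrist','w5',('tile','clip_lip'))
p=np.load('pics/s5.npz')['p'][170:350,200:480,::-1];cv2.imwrite('pics/s5c.png',cv2.resize(p,None,fx=2.8,fy=2.8,interpolation=cv2.INTER_CUBIC))
"
```

```text
now board [32.6 -0.  29.6] shift tool mm [-0.   1.2  2.3] in target axes [-0.   1.2  2.3] turn deg [ 0.01 -0.04  0.03]
[-2.00323927 -1.47905296  5.27991756] [-0.02637417  0.56235414  0.11941497]
tile 0.94 [588.2  85.   19.1]
clip_lip 0.72 [584.9 111.5  29.6]
clip_tail 0.98 [579.4 148.6  35.3]
tile 0.93 [593.3  87.   21.5]
clip_lip 0.84 [587.2 111.7  31.7]
```

View pics/w5.png

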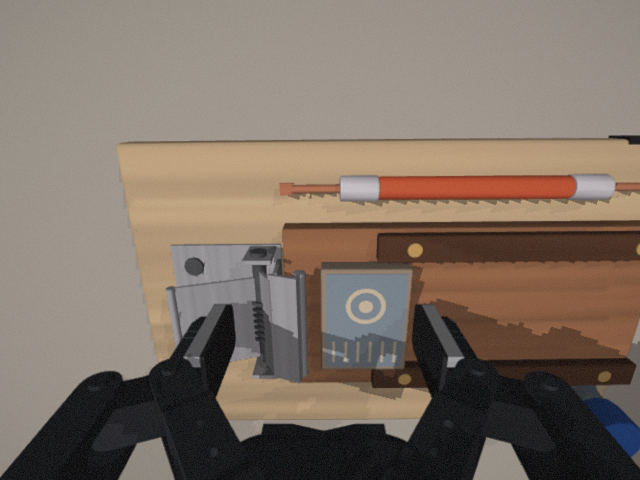

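View pics/s5c.png

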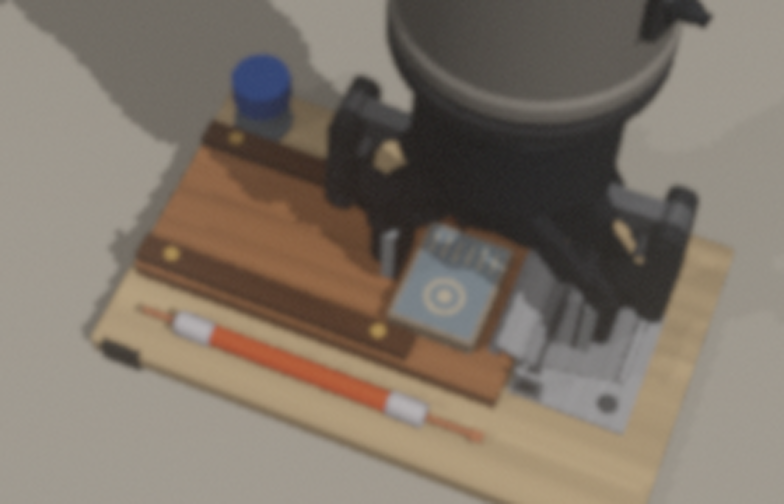

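```bash
cat > ang.py <<'E'
from h import *
import sys
def profile(tag,rows,us):
    f=np.load(f'pics/{tag}.npz');d=f['d'];W=f['W']
    out=[]
    for v in rows:
        P=unproj('wrist',[(u,v) for u in us],[d[v,u] for u in us],W)
        out+= [ (u,v,*w2b(p)) for u,p in zip(us,P)]
    return np.array(out)
if __name__=='__main__':
    tag=sys.argv[1]; u0,u1=int(sys.argv[2]),int(sys.argv[3])
    for v in map(int,sys.argv[4:]):
        a=profile(tag,[v],range(u0,u1,4)); print(v,' '.join(f'{int(x[0])}:{x[2]+1.8:.0f}/{x[4]-22:.1f}' for x in a))
E
python3 ang.py w5 160 330 290 310
```

```text
290 160:111/-10.6 164:109/-10.1 168:94/16.2 172:93/15.2 176:92/14.9 180:91/12.8 184:89/13.2 188:88/12.8 192:86/12.8 196:85/12.0 200:84/10.6 204:82/11.5 208:81/10.6 212:79/9.4 216:78/9.1 220:77/7.2 224:74/8.8 228:73/7.9 232:72/7.5 236:70/6.8 240:68/6.5 244:67/6.0 248:65/5.0 252:63/5.5 256:62/5.2 260:60/4.4 264:58/9.5 268:55/12.5 272:54/13.2 276:52/13.9 280:50/16.3 284:48/16.0 288:47/16.1 292:45/15.4 296:44/17.6 300:42/12.2 304:41/11.2 308:40/0.6 312:38/-0.7 316:36/1.0 320:34/0.6 324:33/8.6 328:31/9.7
310 160:113/-10.5 164:111/-10.7 168:109/-9.6 172:33/142.0 176:93/15.5 180:92/14.3 184:90/13.7 188:89/13.5 192:88/11.6 196:86/12.3 200:84/11.9 204:83/11.5 208:81/11.1 212:77/17.6 216:76/17.7 220:74/17.4 224:73/17.7 228:71/16.5 232:72/10.1 236:71/7.5 240:69/6.2 244:67/6.5 248:66/6.6 252:64/4.1 256:62/6.3 260:60/7.3 264:59/7.2 268:56/10.9 272:54/13.0 276:52/14.0 280:51/14.6 284:49/14.9 288:47/15.8 292:46/16.0 296:44/17.8 300:43/12.0 304:41/12.0 308:40/-0.4 312:38/0.1 316:36/0.1 320:34/1.2 324:33/9.4 328:31/8.4
```

Tail slope gives a joint of about 0.34, so tip A is at about bed + 9 mm. I'll back off 2 mm for clearance behind the tile and go down about 6 mm more.

Emit:
drive_tool --pt "0 0.002 0 0 0 0 0.077" --pt "0 0.001 0 0 0 0 0.077" --pt "0 0 0.002 0 0 0 0.077" --pt "0 0 0.002 0 0 0 0.077" --pt "0 0 0.002 0 0 0 0.077" --pt "0 0 0.001 0 0 0 0.077" --pt "0 0 0 0 0 0 0.077" --pt "0 0 0 0 0 0 0.077" --pt "0 0 0 0 0 0 0.077" --pt "0 0 0 0 0 0 0.077"

```text
time_s: 11.1
eef_pos: [589.2, 101.0, 25.1]
eef_rot: [-3.14, -0.004, 0.198]
ft_force: [-3.6, -1.0, 6.4]
gripper_width: 77.1
```

```bash
python3 -c "
from h import *
to(31,0,24);s=r.state();print(s['ft_force'],s['moment'])
p,d,W,o=look('wrist','w6',('tile','clip_lip'))
"; python3 ang.py w6 160 420 285 300
```

```text
now board [31.8 -1.  25.1] shift tool mm [-1.   0.8  1. ] in target axes [-1.   0.8  1.1] turn deg [-0.08 -0.21  0.13]
[-3.5545345  -0.95194467  6.4085693 ] [0.02808189 0.64940821 0.10517025]
tile 0.42 [587.9 112.2  32.1]
clip_lip 0.88 [586.5 111.9  39.6]
285 160:107/-9.0 164:106/-10.5 168:97/4.8 172:96/3.8 176:93/5.6 180:92/4.8 184:90/5.5 188:88/5.4 192:87/4.9 196:85/4.0 200:84/4.2 204:82/4.9 208:80/5.3 212:78/5.1 216:77/4.6 220:75/4.3 224:73/5.3 228:72/4.6 232:70/4.7 236:68/5.3 240:67/3.7 244:65/5.7 248:63/4.5 252:62/5.8 256:59/11.2 260:56/15.0 264:55/15.1 268:53/15.8 272:53/6.2 276:52/0.3 280:52/-9.9 284:47/16.2 288:46/15.4 292:44/15.4 296:44/0.2 300:42/-0.3 304:41/-1.3 308:39/-0.3 312:37/-0.1 316:35/0.0 320:34/8.9 324:32/9.7 328:30/8.9 332:29/8.5 336:27/9.6 340:25/8.9 344:24/9.4 348:22/8.5 352:21/8.6 356:19/9.3 360:17/8.2 364:16/9.2 368:14/9.4 372:13/8.7 376:11/9.5 380:9/9.0 384:8/8.1 388:6/9.2 392:5/8.8 396:3/7.8 400:1/8.7 404:-0/9.0 408:-2/9.1 412:-4/7.8 416:-8/0.2
300 160:109/-10.0 164:107/-10.7 168:97/6.6 172:95/7.8 176:94/5.4 180:92/5.1 184:90/6.6 188:89/5.0 192:87/5.6 196:86/5.1 200:84/4.9 204:82/5.1 208:81/5.1 212:79/4.8 216:77/5.3 220:76/4.6 224:74/4.3 228:72/4.4 232:71/4.3 236:69/4.9 240:67/4.9 244:66/4.5 248:64/4.9 252:62/4.8 256:60/8.2 260:57/14.1 264:55/16.7 268:53/16.7 272:52/18.1 276:50/19.4 280:48/20.7 284:47/19.5 288:46/17.5 292:44/16.4 296:43/15.2 300:42/0.1 304:41/0.1 308:39/-0.3 312:37/-0.2 316:35/-0.2 320:34/9.1 324:32/9.3 328:30/9.1 332:29/8.4 336:27/9.3 340:25/9.8 344:24/9.5 348:22/8.5 352:21/9.3 356:19/9.0 360:17/9.5 364:16/8.6 368:14/8.3 372:12/8.4 376:11/8.2 380:9/9.9 384:8/9.5 388:6/8.8 392:4/9.0 396:3/9.3 400:1/10.3 404:-1/8.6 408:-2/8.7 412:-7/-0.1 416:-9/-1.1
```

View pics/w6.png

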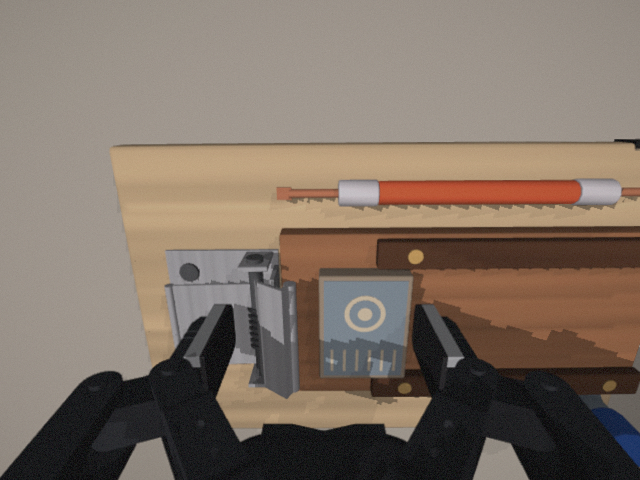

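Tail is now level (joint ≈0.64) at bed + 4.6 mm, and the lip is clear above the tile. B is below the tile's top and just behind it. I'll press 1 mm more and start pushing.

Emit:
drive_tool --pt "-0.001 0 0.001 0 0 0 0.077" --pt "0 0 0.0005 0 0 0 0.077" --pt "0 -0.003 0.0003 0 0 0 0.077" --pt "0 -0.003 0.0003 0 0 0 0.077" --pt "0 -0.003 0.0003 0 0 0 0.077" --pt "0 -0.003 0.0003 0 0 0 0.077" --pt "0 -0.002 0.0003 0 0 0 0.077" --pt "0 0 0.0003 0 0 0 0.077" --pt "0 0 0.0003 0 0 0 0.077" --pt "0 0 0.0003 0 0 0 0.077"

```text
time_s: 12.5
eef_pos: [589.1, 111.7, 23.7]
eef_rot: [3.14, -0.01, 0.194]
ft_force: [-1.8, -1.5, 6.3]
gripper_width: 76.6
```

```bash
python3 -c "
from h import *
to(52.6,0,24);s=r.state();print(s['ft_force'],s['moment'])
p,d,W,o=look('wrist','w7',('tile','clip_lip'))
"; python3 ang.py w7 140 420 290 305
```

```text
now board [42.4 -3.  23.7] shift tool mm [ -3.  -10.2  -0.4] in target axes [ -3.  -10.2  -0.3] turn deg [ 0.1  -0.57 -0.09]
[-1.82992914 -1.53803832  6.33935298] [-0.13852208  0.29213259  0.03338074]
tile 0.55 [592.   93.9  21.6]
clip_lip 0.87 [589.9 115.   39.7]
290 140:134/-22.3 144:132/-22.3 148:130/-22.2 152:128/-21.6 156:120/-11.1 160:118/-10.1 164:116/-11.3 168:113/-9.0 172:112/-10.1 176:110/-10.5 180:108/-10.1 184:107/-10.3 188:105/-9.5 192:98/3.1 196:96/3.8 200:95/2.3 204:92/3.6 208:91/2.8 212:89/2.5 216:88/3.0 220:86/2.3 224:84/3.2 228:82/3.6 232:80/4.3 236:79/2.8 240:77/3.0 244:76/3.8 248:74/3.1 252:72/3.1 256:71/3.6 260:69/3.5 264:67/4.4 268:66/3.2 272:64/4.3 276:62/5.4 280:60/10.4 284:58/13.8 288:56/14.3 292:57/-8.1 296:54/7.0 300:52/4.0 304:51/-9.8 308:49/14.1 312:47/15.2 316:45/14.8 320:44/-0.7 324:42/0.8 328:41/8.1 332:39/9.7 336:38/8.2 340:36/9.2 344:34/8.2 348:33/8.7 352:31/9.8 356:30/10.2 360:28/9.2 364:26/9.6 368:25/9.5 372:23/8.9 376:22/10.0 380:20/9.4 384:18/8.9 388:17/8.1 392:15/8.8 396:14/9.0 400:12/10.0 404:10/9.1 408:9/9.0 412:7/9.0 416:6/9.7
305 140:135/-21.7 144:134/-23.1 148:131/-22.3 152:129/-21.8 156:127/-22.2 160:119/-10.2 164:117/-10.3 168:115/-10.5 172:113/-10.3 176:111/-10.1 180:109/-9.8 184:108/-10.3 188:106/-10.8 192:104/-10.6 196:96/4.2 200:95/2.9 204:93/3.3 208:91/3.6 212:90/3.6 216:86/8.1 220:85/9.0 224:83/7.5 228:82/8.2 232:81/3.4 236:79/4.0 240:78/3.3 244:76/3.6 248:74/4.7 252:73/3.8 256:71/4.0 260:70/2.1 264:68/3.8 268:66/4.0 272:64/3.7 276:62/5.0 280:60/7.4 284:58/15.2 288:56/15.8 292:55/17.4 296:53/19.2 300:51/19.7 304:50/21.5 308:48/21.0 312:47/18.8 316:45/17.1 320:44/16.4 324:42/-0.2 328:41/9.0 332:39/8.3 336:38/8.9 340:36/8.6 344:34/9.0 348:33/9.4 352:31/9.1 356:29/9.5 360:28/8.3 364:26/9.9 368:25/9.3 372:23/9.1 376:21/10.0 380:20/9.2 384:18/9.1 388:16/9.0 392:15/9.2 396:13/8.2 400:11/8.4 404:10/9.2 408:8/9.3 412:7/8.6 416:5/9.0
```

View pics/w7.png

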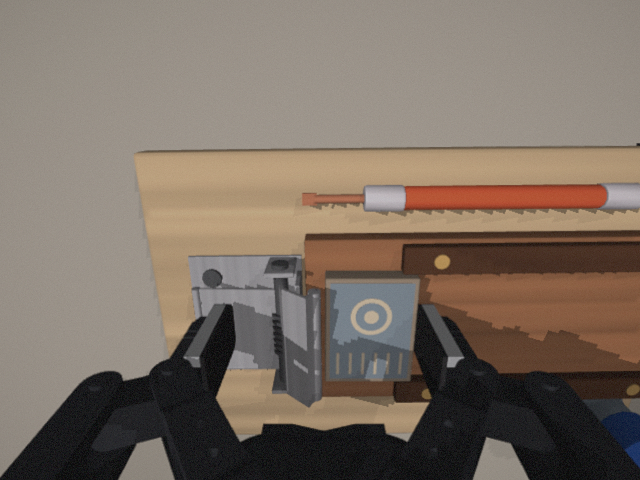

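The lip is well clear (tail just past level, joint ≈0.69) and the tile is passing beneath it at board x≈42. I'll continue to the stop.

Emit:
drive_tool --pt "-0.002 -0.001 0.0002 0 -0.4 0 0.077" --pt "-0.001 -0.003 0.0001 0 -0.2 0 0.077" --pt "0 -0.003 0.0001 0 0 0 0.077" --pt "0 -0.002 0.0001 0 0 0 0.077" --pt "0 -0.0015 0.0001 0 0 0 0.077" --pt "0 -0.0015 0.0001 0 0 0 0.077" --pt "0 -0.001 0.0001 0 0 0 0.077" --pt "0 0 0.0001 0 0 0 0.077" --pt "0 0 0.0001 0 0 0 0.077" --pt "0 0 0.0001 0 0 0 0.077"

```text
time_s: 13.9
eef_pos: [584.8, 121.1, 22.9]
eef_rot: [3.135, 0.0, 0.192]
ft_force: [0.1, -4.7, 7.4]
gripper_width: 77.0
```

```bash
python3 -c "
from h import *
to(52.6,0,24);s=r.state();print(s['ft_force'],s['moment'])
p,d,W,o=look('wrist','w8',('tile','clip_lip'))
"; python3 ang.py w8 140 430 290 
```

```text
now board [52.4 -0.6 22.9] shift tool mm [-0.6 -0.2 -1.1] in target axes [-0.6 -0.2 -1.1] turn deg [ 0.36  0.01 -0.2 ]
[ 0.10044051 -4.70548972  7.36639784] [-0.83849781 -0.16348358  0.03945155]
tile 0.72 [588.4 102.   23.6]
clip_lip 0.96 [587.6 116.6  38.2]
290 140:143/-22.5 144:141/-21.9 148:139/-21.7 152:137/-22.1 156:135/-21.6 160:133/-21.5 164:131/-22.1 168:129/-22.1 172:127/-21.4 176:125/-22.2 180:118/-10.1 184:117/-11.3 188:114/-9.8 192:112/-9.3 196:111/-10.5 200:109/-10.7 204:107/-9.8 208:105/-10.2 212:103/-9.9 216:98/1.8 220:96/2.8 224:94/2.7 228:93/0.4 232:91/1.9 236:89/2.0 240:87/2.3 244:86/1.8 248:84/1.7 252:82/2.8 256:81/3.1 260:79/2.3 264:77/2.1 268:76/2.9 272:74/3.4 276:72/2.5 280:71/2.8 284:69/3.5 288:67/4.5 292:66/3.8 296:64/4.3 300:62/4.6 304:60/10.3 308:59/15.0 312:57/16.8 316:55/17.1 320:54/17.4 324:53/18.5 328:51/8.0 332:49/8.0 336:48/18.6 340:47/18.3 344:45/18.7 348:43/9.4 352:41/8.4 356:40/9.0 360:38/8.6 364:37/8.6 368:35/9.2 372:33/8.9 376:32/9.8 380:30/9.2 384:29/9.1 388:27/9.3 392:25/9.1 396:24/9.5 400:22/8.8 404:21/8.4 408:19/8.8 412:17/9.0 416:16/8.4 420:11/-1.2 424:10/0.6 428:8/-0.3
```

View pics/w8.png

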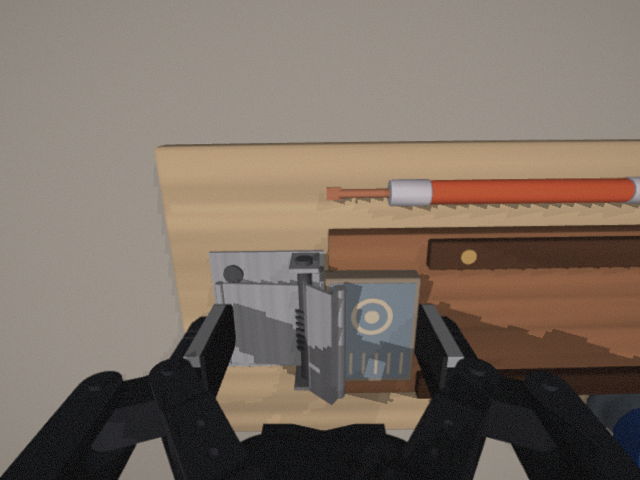

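Emit:
drive_tool --pt "0 -0.001 -0.0005 0.3 0 0 0.077" --pt "0 -0.0015 0 0 0 0 0.077" --pt "0 -0.0015 0 0 0 0 0.077" --pt "0 -0.002 0 0 0 0 0.077" --pt "0 -0.002 0 0 0 0 0.077" --pt "0 -0.002 0 0 0 0 0.077" --pt "0 -0.002 0 0 0 0 0.077" --pt "0 -0.002 0 0 0 0 0.077" --pt "0 -0.002 0 0 0 0 0.077" --pt "0 -0.002 0 0 0 0 0.077"

```text
time_s: 15.3
eef_pos: [585.0, 121.4, 22.6]
eef_rot: [3.121, 0.001, 0.183]
ft_force: [4.6, -14.0, 5.1]
gripper_width: 76.8
```

```bash
python3 -c "
from h import *
to(52.6,0,24);s=r.state();print(s['ft_force'],s['moment'])
p,d,W,o=look('wrist','w9',('tile','clip_lip'))
"; python3 ang.py w9 200 450 290 
```

```text
now board [52.6 -0.9 22.6] shift tool mm [-0.9  0.1 -1.4] in target axes [-0.9  0.  -1.4] turn deg [ 1.17  0.08 -0.72]
[  4.57405039 -13.99137727   5.12839618] [-2.55669981 -0.98978082  0.37774281]
tile 0.6 [587.7 103.7  19.4]
clip_lip 0.97 [588.  115.4  35.6]
290 200:109/-11.0 204:107/-10.1 208:105/-10.6 212:103/-10.0 216:98/0.2 220:96/2.0 224:94/1.0 228:92/1.7 232:91/2.0 236:89/0.9 240:87/1.8 244:86/2.0 248:84/0.5 252:83/1.2 256:81/2.8 260:79/3.2 264:77/2.0 268:76/2.6 272:74/2.0 276:72/3.3 280:71/3.1 284:69/2.9 288:67/3.2 292:66/3.9 296:64/4.1 300:62/5.4 304:60/10.4 308:59/13.7 312:57/15.9 316:56/17.2 320:54/17.7 324:53/7.0 328:51/8.0 332:49/8.1 336:48/17.9 340:47/18.1 344:45/17.3 348:43/9.1 352:42/9.3 356:40/9.7 360:38/9.2 364:37/8.6 368:35/8.2 372:33/7.9 376:32/9.7 380:30/8.9 384:29/8.6 388:27/10.4 392:26/8.9 396:24/10.0 400:22/9.3 404:21/9.3 408:19/9.9 412:18/9.5 416:16/10.0 420:11/-0.9 424:10/0.3 428:8/0.0 432:6/-0.5 436:4/-0.9 440:3/0.7 444:1/0.7 448:-0/0.5
```

View pics/w9.png

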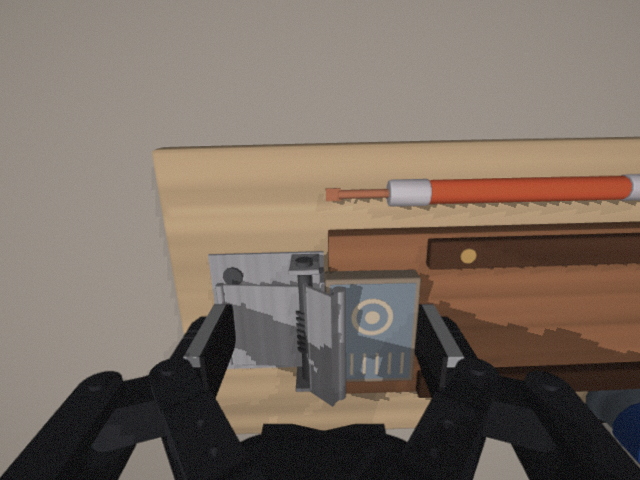

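Force along the push rose to 14 N with no further motion, so the tile is against the stop (rear edge at x≈14–15, as expected). I'll relax the push with the clip still open, then raise slowly so the clip closes.

Emit:
drive_tool --pt "0 0.001 0 0.6 0 -0.4 0.077" --pt "0 0.001 0 0.5 0 -0.3 0.077" --pt "0 0 -0.002 0 0 0 0.077" --pt "0 0 -0.003 0 0 0 0.077" --pt "0 0 -0.003 0 0 0 0.077" --pt "0 0 -0.003 0 0 0 0.077" --pt "0 0 -0.004 0 0 0 0.077" --pt "0 0 -0.006 0 0 0 0.077" --pt "0 0 -0.01 0 0 0 0.077" --pt "0 0 -0.02 0 0 0 0.077"

```text
time_s: 16.7
eef_pos: [583.6, 121.2, 74.9]
eef_rot: [-3.141, 0.005, 0.198]
ft_force: [0.1, 0.5, 0.3]
gripper_width: 77.2
```

Emit:
drive_tool --pt "0 0 -0.03 0 0 0 0.077" --pt "0 0 -0.03 0 0 0 0.077" --pt "0 0.01 -0.02 0 0 0 0.077" --pt "0 0.01 0 0 0 0 0.077" --pt "0 0 0 0 0 0 0.077" --pt "0 0 0 0 0 0 0.077" --pt "0 0 0 0 0 0 0.077" --pt "0 0 0 0 0 0 0.077" --pt "0 0 0 0 0 0 0.077" --pt "0 0 0 0 0 0 0.077"

```text
time_s: 17.95
eef_pos: [586.9, 102.5, 158.8]
eef_rot: [-3.14, 0.005, 0.2]
ft_force: [0.7, -0.0, 0.5]
gripper_width: 77.1
```

```bash
python3 -c "
from h import *
s=r.state();print(s['ft_force'],s['eef_pos'],s['time_s'])
p,d,W,o=look('wrist','wa',('tile','clip_lip'))
look('scene','sa',('tile','clip_lip'))
cv2.imwrite('pics/wac.png',cv2.resize(p[120:330,180:510,::-1],None,fx=2.4,fy=2.4,interpolation=cv2.INTER_CUBIC))
"; python3 ang.py wa 200 450 230 
```

```text
[ 0.74419147 -0.03369887  0.48238582] [586.89091882 102.54764574 158.76507052] 17.95
tile 0.7 [589.4 103.4  21.8]
clip_lip 0.69 [589.7 110.3  33.9]
tile 0.9 [584.6 101.1  18. ]
clip_lip 0.7 [592.9  68.5  -4.4]
230 200:141/-22.2 204:138/-21.8 208:134/-21.2 212:131/-22.1 216:127/-22.3 220:124/-21.3 224:117/-10.6 228:114/-10.4 232:110/-9.4 236:107/-11.0 240:103/-8.5 244:95/13.6 248:92/12.0 252:89/10.5 256:86/10.8 260:83/10.4 264:80/9.4 268:77/8.8 272:74/8.6 276:71/7.5 280:68/6.2 284:65/5.4 288:62/6.1 292:58/9.0 296:55/14.1 300:52/14.0 304:49/15.8 308:46/17.5 312:43/14.3 316:40/9.4 320:37/8.3 324:34/8.7 328:31/9.6 332:28/9.8 336:24/8.5 340:21/8.4 344:18/9.3 348:15/8.3 352:34/270.7 356:8/-0.1 360:5/0.2 364:2/-0.6 368:-2/-0.2 372:-5/-1.1 376:-8/-0.4 380:-11/0.9 384:-14/0.1 388:-18/-0.1 392:-21/-0.2 396:-24/0.1 400:-27/-0.2 404:-30/0.9 408:-34/0.3 412:-37/1.1 416:-40/0.6 420:-43/0.8 424:-46/0.4 428:-50/0.3 432:-53/-0.7 436:-56/0.0 440:-59/0.3 444:-62/0.6 448:-66/-0.5
```

View pics/wac.png

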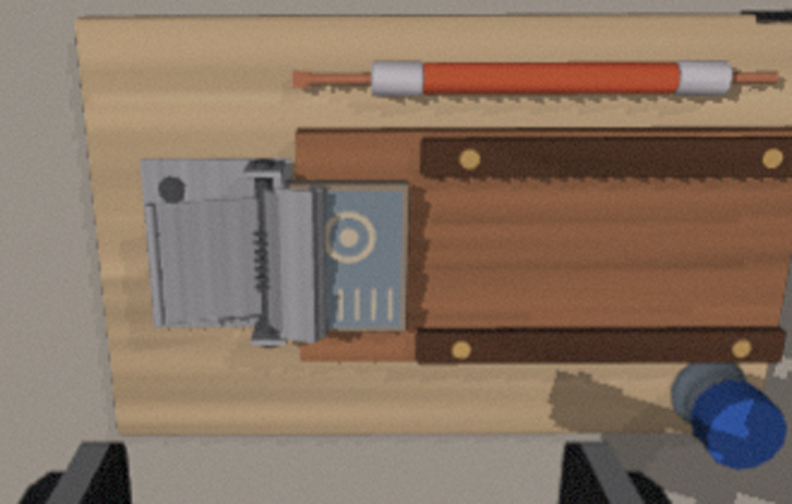

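The clip rests on the tile. The rear edge (crop x≈408) stands about 4 mm past the batten ends (≈418, board x = 10), so it is at x≈14, which is home. The pot and carving tool have not moved. Handing in.

```bash
python3 -c "
from rig import workorder,r
print(workorder.close_job(), r.state()['time_s'])"
```

```text
the job is handed in; nothing more can be done
the job is handed in; nothing more can be done
```

The tile is home against the stop, the clip has closed on its top, and the job is handed in. The last move ended at about 18 s on the robot's clock.

**What I did:**
- **Preliminary push:** With the fingertips closed I first slid the tile along the channel until it stood about 5 mm short of the closed lip. The open fingers could not otherwise span both the tile and the tail.
- **Clip opened:** One fingertip then pressed the tail down to a joint angle of about 0.64 to 0.7 and held it.
- **Tile pushed home:** The other fingertip pushed the tile beneath the lip until it met the stop. There the push rose to about 14 N with no further motion.
- **Release:** I relaxed the push with the clip still open, then raised the fingers slowly so the clip closed.

**Last checks:**
- **Tile:** its rear edge is at board x ≈ 14 mm, which matches home.
- **Clip:** the tail's slope gives a joint angle of about 0.4, so the lip is resting on the tile (expected 0.41).
- **Robot and objects:** the arm was clear with about 0 N on the wrist, and the pot and carving tool had not moved.

**One disagreement:** in the last scene picture the network's lip position was clearly wrong, about 40 mm away and below the bench. I ignored it because the wrist view and its depth agreed with each other.

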